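# Fit the missing guide pin in the docking head plate

## Robot

A 6-joint arm with a two-finger parallel gripper is mounted at the origin on the work surface. World frame = base frame: x ahead of the robot, y to its left, z up, the work surface at z = 0. Lengths are in m, angles in rad, forces in N, time in s.
With the tool pointing down it reaches from about 0.35 to 0.775 m from the base axis. Payload 7.3 kg.
Tool frame: the origin (TCP) lies on the centre line of the jaws, within the pads' length; the fingertips stand robot.nose_length ahead of it and the grasp point (between the pads) is the TCP (robot.nose_length is the distance from the TCP to the fingertips, in m); z points along the fingers, y is the direction in which the jaws open and shut (so a half turn about z gives the same grasp; the last joint's range is limited). The gripper opens to 92 mm and grips with 3 to 60 N. Pads are 19 mm wide; open, the fingers measure 130 mm over their backs; the gripper's body (75 mm by 190 mm) begins 47 mm behind the grasp point.
Start: joints at [-1.279, 0.342, 1.524, -0, 1.275, -0.146], TCP at [0.223, -0.475, 0.246] pointing down, gripper open.
Joint ranges: [-2.53, 2.53], [-0.77, 2.02], [0.04, 2.7], [-1, 4.14], [0.28, 2.66], [-3.11, 3.11]. Speed limits (rad/s): [2.57, 2.57, 3.14, 3.14, 3.14, 3.14].

## Interface

Orientations are given as [roll, pitch, yaw] about the fixed x, y, z axes, in that order (R = Rz(yaw) Ry(pitch) Rx(roll)).
In Python, from cell import robot, read_camera gives the robot as it stands.
- The arm moves only by the shell command python3 -m crank 'ROWS' [FORCE]. ROWS is JSON, a list of rows, each a list of 7 numbers: the shift along the tool's x, y, z in cm, then the turn, a rotation vector about the tool's x, y, z in degrees, then the opening, from 0 (shut) to 1 (fully open). In form: [[tx, ty, tz, wx, wy, wz, jaw], ...]. A call has 1 to 5 rows; each row is the pose to reach, as a shift and turn from the pose commanded when the call began, along the tool's axes at that moment; what a row does not reach only later rows make up. A row lasts 1/8 s, in which the tool goes at most 62.5 mm and 10.7 degrees, less where a joint would pass 70% of its speed; a pose out of reach is approached as far as the arm can. A call with a gripper value outside its range is refused whole. The fingers move at their own pace and stop on an object; FORCE is the grip in N (left out, the last holds). Time passes only in rows, so rows that repeat a pose let the fingers close. It gives the time, the measured TCP pose, the force and the opening at its end, in the units of the state.
- robot.observe(): the state, without advancing time (a new reading comes with each control period).
- read_camera(name): name is "scene" or "side" or "wrist"; returns a dict with "frame" (480x640x3 uint8, red, green, blue), "intrinsics" (3x3 intrinsics, pixels), "R" (3x3) and "t" (3): a world point X has camera coordinates R X + t. Camera axes: x right, y down, z forward; pixel columns grow to the right and rows downward; lengths in m; the calibration is good to about 2 mm. A picture is of the moment at which its call begins. There is no depth.
- robot.hand_in(): hands the job in, once; it reports no verdict.
The state is a dict: "time": time; "qpos": joint angles; "qvel": joint speeds; "joint_efforts": joint torques, N m; "tool_pos": TCP position; "tool_rot": TCP orientation; "contact_force": force on the tool from outside, world axes, zero at the start; "torque": the same for the moment, N m; "opening": finger opening in m.
Only numpy, scipy, OpenCV 4.12 (cv2) and the standard library are available. Lean on these libraries where they do the work, as an engineer would, in place of code of your own. Each camera call takes 0.05 s, during which the arm holds its last target.

## Task

The docking head plate on the bench lacks one of its three guide pins. Take the flanged, bullet-nosed guide pin out of the storage rack, feel for the plain bore in the eccentric bush of the empty pin block, and press the pin straight in, firmly but without forcing it, until its flange sits flat on the block; then let go. Leave the other two pins in the rack and keep off the fitted pins, the screwdriver, the tweezers and the bottle.

Things in the scene. Friction and masses are not known exactly. Their poses are not given: they have to be found in the camera images.
- guide_pin_mid (a point): Centre of the guide pin, a bare turned steel pin 74 mm long, about 100 g, upright in one of the rack's three holes (which one varies). Upward from the foot: shank 14 mm across, 24 mm long, its foot edge bevelled 1.5 by 2 mm; flange 24 mm across, 5 mm thick; nose 14 mm across, 45 mm long, bullet-shaped in its last 14 mm. This point is on the axis, 37 mm above the foot. Grip it by the nose.
- guide_pin: The same guide pin, its origin at the middle of its foot, z along its axis to the tip.
- pin_rack: Grey plastic storage rack, fixed, 60 mm (x) by 160 mm (y) by 30 mm high; origin at the centre of its underside. Three holes 15.5 mm wide, 22 mm deep, in a row along its y axis, 52 mm apart, the middle one at the centre. A pin's foot stands in it 8 mm above the bench, so the guide pin's flange is 2 mm above the rack's top.
- dowel_mid (a point): Centre of a plain straight steel dowel, 14 mm across and 62 mm long, no flange, standing in another hole of the rack. Not for this block: leave it.
- blank_plug_mid (a point): Centre of a short steel blanking plug, 36 mm long: shank 14 mm, flat round head 30 mm across and 12 mm thick. Stands in the third hole of the rack. Leave it.
- head_plate: Docking head plate, fixed: black, 290 mm (x) by 280 mm (y), top 32 mm above the bench, on a cream stand; origin at the centre of the underside. Round green card, three aluminium pin blocks with tops 66 mm above the bench: two at x +88, y +108 and -108 mm with pins fitted (116 mm high), the empty one at x -100, y 0, 48 (x) by 50 mm (y), low screw ears reaching 44 mm either side in y.
- bore_place (a point): Nominal bore place: fixed point of the head plate above the middle of the empty block, level with its flat top (66 mm above the bench). The bore is in a steel eccentric bush, 34 mm across, let in flush: it lies 4.5 mm off the bush's centre, in whatever direction the bush was last turned, and the block may sit 1.5 mm off along the plate's x. So the bore is 3 to 6 mm from this point, direction unknown.
- pin_home (a point): Fixed point of the head plate, 13 mm above bore_place: the height of the guide pin's centre once home (shank 24 mm deep, flange on the block). The bore is vertical, blind, 15 mm across, with a sharp unchamfered mouth. The pin enters freely for 9 mm; then a retaining ring in the bore resists with a steady 8 N until the flange lands. It does not spring back.
- driver_grip (a point): Handle of a black screwdriver, 170 mm long, lying on the bench. Leave it.
- tweezers_mid (a point): Middle of steel tweezers, 120 mm long, lying on the bench. Leave them.
- wipe_bottle: White plastic bottle, 56 mm across and 130 mm tall, standing on the bench; origin under its centre. Leave it.
Mind the look-alikes: they are no part of the job. Leave any green look-alike of the guide_pin alone. Leave any blue look-alike of the pin_rack alone.

How it is judged:
By the outcome, as a careful person would: the job done as asked, in the order asked, and still so for the second after the job is handed in, with the robot touching nothing.
It also fails if it takes over 61 s, if anything falls off the work surface, if the arm or the gripper's body presses on something with over 40 N, if the wrist force passes 120 N, or if a joint passes its speed limit or range.

## Working session

There is one attempt and no reset: what is moved stays moved. The work goes in short steps, Python scripts to look and compute and a shell command to move; the robot and the scene stay as the last step left them, time stands still between calls to the robot, and variables do not carry over. Pictures are saved under pics/ and viewed, and the job is handed in when it is done.

```bash
ls; mkdir -p pics; python3 - <<'E'
from cell import robot, read_camera
import cv2,numpy as np
s=robot.observe(); print({k:np.round(v,4).tolist() for k,v in s.items()}, robot.nose_length)
for n in ["scene","side","wrist"]:
    c=read_camera(n); cv2.imwrite(f"pics/{n}0.png",c["frame"][:,:,::-1]); print(n,np.round(c["intrinsics"],1).tolist(),np.round(-c["R"].T@c["t"],3), np.round(c["R"],2).tolist())
E
```

```text
pics
{'time': 0.0, 'qpos': [-1.279, 0.3427, 1.525, -0.0, 1.2754, -0.146], 'qvel': [0.0012, 0.0013, -0.0006, 0.0005, -0.0001, -0.0], 'joint_efforts': [-0.001, -43.1253, -24.4217, 0.0716, 0.0559, -0.0001], 'tool_pos': [0.2225, -0.4751, 0.2451], 'tool_rot': [-3.1401, -0.0002, 0.4378], 'contact_force': [0.3589, 0.1573, 0.1607], 'torque': [0.0003, 0.0369, -0.0208], 'opening': 0.0917} 0.019
scene [[512.9, 0.0, 325.7], [0.0, 512.9, 242.5], [0.0, 0.0, 1.0]] [ 1.23  -0.338  0.745] [[0.36, 0.93, 0.01], [0.6, -0.23, -0.77], [-0.72, 0.28, -0.64]]
side [[494.5, 0.0, 314.5], [0.0, 494.5, 235.8], [0.0, 0.0, 1.0]] [0.356 0.465 0.692] [[-0.97, -0.25, 0.01], [-0.19, 0.7, -0.69], [0.17, -0.67, -0.73]]
wrist [[372.6, 0.0, 319.1], [0.0, 372.6, 235.1], [0.0, 0.0, 1.0]] [ 0.293 -0.443  0.384] [[0.42, -0.91, -0.0], [-0.87, -0.41, 0.29], [-0.26, -0.12, -0.96]]
```

View pics/scene0.png

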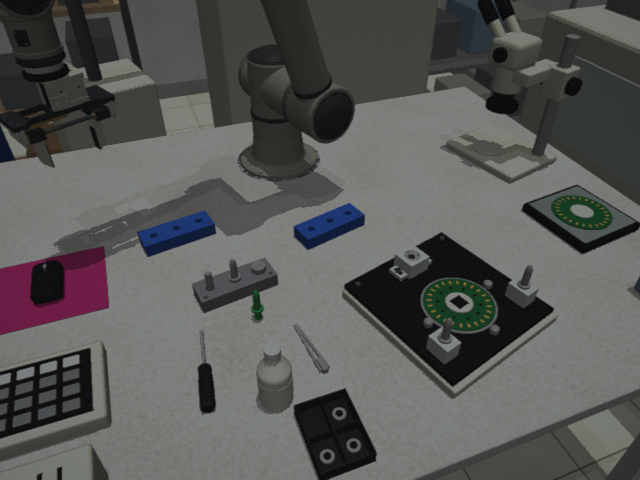

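View pics/side0.png

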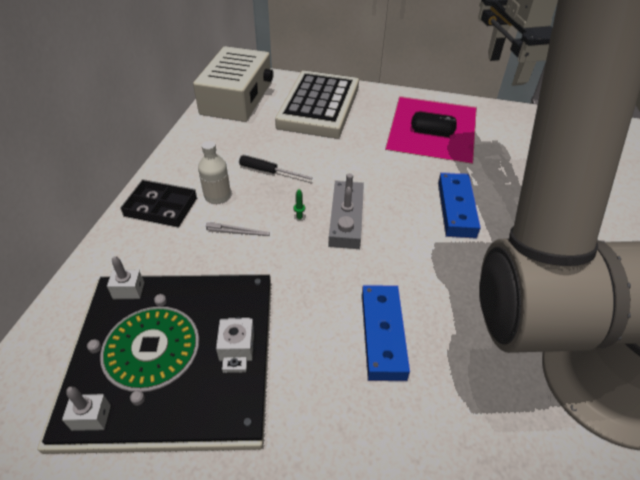

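View pics/wrist0.png

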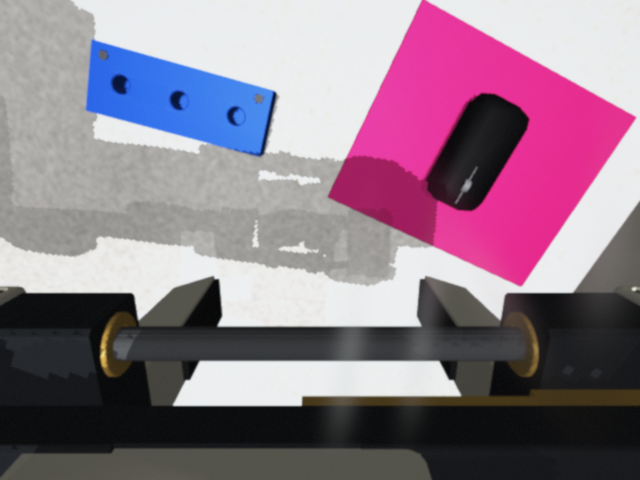

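The overview shows the grey rack around (235,283) in scene and (347,213) in side. The plate's empty block is at (410,260) in scene and (235,338) in side. I'll zoom in on both.

```bash
python3 - <<'E'
import cv2,numpy as np
a=cv2.imread("pics/scene0.png");b=cv2.imread("pics/side0.png")
f=lambda im,x,y:cv2.resize(im[y:y+75,x:x+100],(400,300),interpolation=cv2.INTER_CUBIC)
cv2.imwrite("pics/z0.png",np.vstack([np.hstack([f(a,185,240),f(b,300,170)]),np.hstack([f(a,365,225),f(b,190,305)])]))
E
```

```text
(no output)
```

View pics/z0.png

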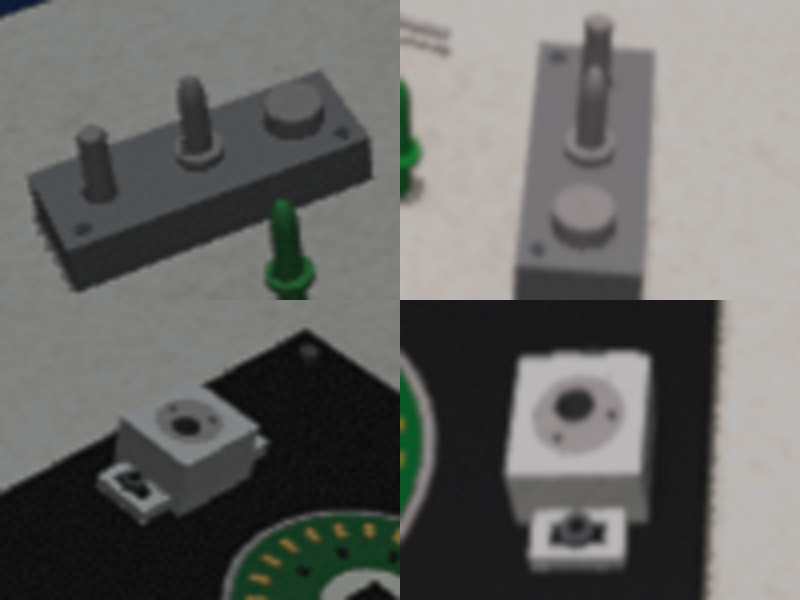

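```bash
cat > h.py <<'E'
from cell import robot, read_camera
import numpy as np
def ray(c,u,v,z):
    K=np.array(c["intrinsics"]);R=np.array(c["R"]);t=np.array(c["t"])
    d=R.T@np.linalg.inv(K)@[u,v,1]; o=-R.T@t
    return o+d*(z-o[2])/d[2]
def proj(c,X):
    p=np.array(c["intrinsics"])@(np.array(c["R"])@X+np.array(c["t"])); return p[:2]/p[2]
E
python3 - <<'E'
from h import *
S=read_camera("scene");D=read_camera("side")
p=lambda *a:print(np.round(a[1:][0],4),a[0])
p("flange sc",ray(S,234.7,277.7,.037));p("flange sd",ray(D,347.5,206.5,.037))
p("tip sc",ray(S,232.2,259.8,.080));p("tip sd",ray(D,348.5,187.5,.080))
p("bore sc",ray(S,411.2,256.5,.066));p("bore sd",ray(D,233.2,331.2,.066))
for n,u,v in [("sc far-left",192.5,284),("sc top R",265.5,257.7),("sc right near",277.5,274.5),("sc near left",203.5,302.5)]: p(n,ray(S,u,v,.03))
for n,u,v in [("sd tl",335,181),("sd tr",363.5,183),("sd br",360.5,238),("sd bl",329.5,236.5)]: p(n,ray(D,u,v,.03))
for n,u,v in [("plate sc L",344,292),("plate top",441,234),("R",553,310),("B",452,386)]: p(n,ray(S,u,v,.032))
for n,u,v in [("plate sd tl",100,276),("tr",271,275),("br",263,441),("bl",46,444)]: p(n,ray(D,u,v,.032))
for n,u,v in [("dowel tip",207.5,273)]: p(n,ray(S,u,v,.07))
E
```

```text
[ 0.4751 -0.2358  0.037 ] flange sc
[ 0.4658 -0.2307  0.037 ] flange sd
[ 0.4699 -0.2348  0.08  ] tip sc
[ 0.4676 -0.2367  0.08  ] tip sd
[0.5717 0.1052 0.066 ] bore sc
[0.5684 0.1067 0.066 ] bore sd
[ 0.4556 -0.3171  0.03  ] sc far-left
[ 0.431  -0.1601  0.03  ] sc top R
[ 0.4893 -0.1516  0.03  ] sc right near
[ 0.5136 -0.3064  0.03  ] sc near left
[ 0.5078 -0.3068  0.03  ] sd tl
[ 0.4498 -0.3158  0.03  ] sd tr
[ 0.4264 -0.1613  0.03  ] sd br
[ 0.4824 -0.1503  0.03  ] sd bl
[ 0.5851 -0.0457  0.032 ] plate sc L
[0.4951 0.2259 0.032 ] plate top
[0.7693 0.3039 0.032 ] R
[0.846  0.0356 0.032 ] B
[0.8384 0.0421 0.032 ] plate sd tl
[ 0.5579 -0.0345  0.032 ] tr
[0.4812 0.2358 0.032 ] br
[0.7548 0.3115 0.032 ] bl
[ 0.479  -0.2862  0.07  ] dowel tip
```

```bash
python3 -m crank '[[6,-2,1,0,0,-10,0.55],[12,-4,2,0,0,-20,0.55],[18,-6,3,0,0,-30,0.55],[24,-8,4,0,0,-40,0.55],[30,-10,4.5,0,0,-50,0.55]]' 20; python3 - <<'E'
from h import *
S=read_camera("scene");D=read_camera("side")
print("green foot sc",ray(S,257.5,318,0),"sd",ray(D,299,217,0), "bottle", ray(S,275,402,0), ray(D,216,196,0))
s=robot.observe();print(s["tool_pos"],np.degrees(s["tool_rot"]),s["qpos"])
tp=np.array([.469,-.2345,.20]);y=s["tool_rot"][2];d=tp-s["tool_pos"]
print(d@[np.cos(y),np.sin(y),0],d@[np.sin(y),-np.cos(y),0],-d[2], 99-np.degrees(y))
E
```

```text
time: 0.88
tool_pos: [0.4479, -0.261, 0.2009]
tool_rot: [-3.141, -0.0, 1.316]
contact_force: [-0.3, -1.3, -0.4]
opening: 0.0511
green foot sc [ 0.56152538 -0.21571879  0.        ] sd [ 0.5595624  -0.21481566  0.        ] bottle [ 0.75064612 -0.23782925  0.        ] [ 0.74381823 -0.23056291  0.        ]
[ 0.44982491 -0.25807839  0.20058564] [-1.79984899e+02 -1.12630517e-01  7.56410845e+01] [-0.66972201  0.37214569  1.61115846  0.00184213  1.15932985 -0.41984956]
0.02759716410645719 0.012728750650727205 0.0005856383807645305 23.35891552110371
```

```bash
python3 -m crank '[[1.4,0.7,0,0,0,-10,0.55],[2.7,1.2,0,0,0,-20,0.55],[2.7,1.2,0,0,0,-23.4,0.55],[2.7,1.2,0,0,0,-23.4,0.55]]'; python3 - <<'E'
from h import *
import cv2
c=read_camera("wrist");s=robot.observe();print(s["tool_pos"],np.degrees(s["tool_rot"]))
cv2.imwrite("pics/w1.png",c["frame"][:,:,::-1]); np.savez("w1",**{k:c[k] for k in("R","t","intrinsics")})
E
```

```text
time: 1.48
tool_pos: [0.465, -0.24, 0.2013]
tool_rot: [-3.141, 0.0, 1.717]
contact_force: [0.0, 0.6, 0.4]
opening: 0.0505
[ 0.46498908 -0.24007584  0.20132375] [-1.79989979e+02  8.63382792e-03  9.83389471e+01]
```

View pics/w1.png

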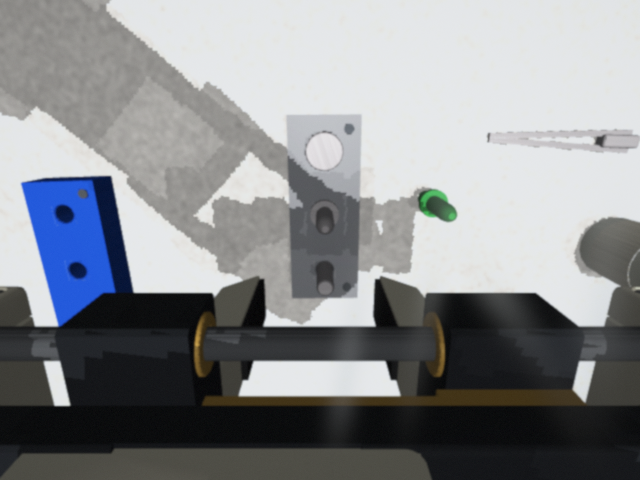

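```bash
python3 - <<'E'
import cv2,numpy as np
a=cv2.imread("pics/w1.png")[110:310,270:380]
a=cv2.convertScaleAbs(a,alpha=1.5)
cv2.imwrite("pics/z1.png",cv2.resize(a,(330,600),interpolation=cv2.INTER_CUBIC))
E
```

```text
(no output)
```

View pics/z1.png

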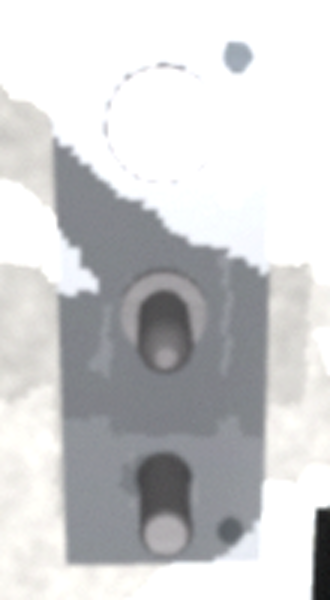

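```bash
python3 - <<'E'
from h import *
c=dict(np.load("w1.npz"))
for n,u,v,z in [("fl",324.7,214.3,.037),("tip",325,228.3,.081),("dow",325.3,287.7,.070),("plug",324.3,151.3,.044)]: print(n,ray(c,u,v,z))
s=robot.observe();y=s["tool_rot"][2];p=(ray(c,324.7,214.3,.037)+ray(c,325,228.3,.081))/2
p[2]=.0625;d=p-s["tool_pos"];print(p,s["tool_pos"],d@[np.cos(y),np.sin(y),0],d@[np.sin(y),-np.cos(y),0],-d[2])
E
```

```text
fl [ 0.46840731 -0.23463532  0.037     ]
tip [ 0.46800466 -0.23452381  0.081     ]
dow [ 0.47620381 -0.28565098  0.07      ]
plug [ 0.46018656 -0.18336     0.044     ]
[ 0.46820599 -0.23457957  0.0625    ] [ 0.46498908 -0.24007584  0.20132375] 0.004971622728161038 0.003980017759765127 0.1388237499457422
```

```bash
python3 -m crank '[[0.5,0.4,1,0,0,-0.5,0.55],[0.5,0.4,4,0,0,-0.5,0.55],[0.5,0.4,7,0,0,-0.5,0.55],[0.5,0.4,10,0,0,-0.5,0.55],[0.5,0.4,11,0,0,-0.5,0.55]]' 20; python3 - <<'E'
from h import *
s=robot.observe();y=s["tool_rot"][2];d=np.array([.4682,-.2346,.0625])-s["tool_pos"];print(s["tool_pos"],np.degrees(s["tool_rot"]),d@[np.cos(y),np.sin(y),0],d@[np.sin(y),-np.cos(y),0],-d[2])
E
```

```text
time: 2.15
tool_pos: [0.4675, -0.2333, 0.0893]
tool_rot: [-3.139, -0.003, 1.727]
contact_force: [-0.1, 0.3, -0.3]
opening: 0.051
[ 0.467538   -0.2332724   0.08927376] [-1.79845160e+02 -1.46937349e-01  9.89445731e+01] -0.0014143869443574424 0.00044753613861992674 0.02677376111411199
```

```bash
python3 -m crank '[[-0.1,0,1.5,0,0,0,0.55],[-0.1,0,2.7,0,0,0,0.55],[-0.1,0,2.7,0,0,0,0.45],[-0.1,0,2.7,0,0,0,0.3]]' 20; python3 -m crank '[[0,0,0,0,0,0,0.05],[0,0,0,0,0,0,0.05],[0,0,0,0,0,0,0.05],[0,0,0,0,0,0,0.05],[0,0,0,0,0,0,0.05]]' 40
```

```text
time: 2.65
tool_pos: [0.469, -0.2352, 0.0648]
tool_rot: [3.141, 0.001, 1.728]
contact_force: [-0.2, -0.4, 0.3]
opening: 0.0359
time: 3.28
tool_pos: [0.4689, -0.2352, 0.0647]
tool_rot: [3.141, 0.001, 1.728]
contact_force: [0.5, 0.7, 4.3]
opening: 0.0131
```

```bash
python3 -m crank '[[0,0,-1,0,0,0,0.05],[0,0,-3,0,0,0,0.05],[0,0,-6,0,0,0,0.05],[0,0,-9,0,0,0,0.05],[0,0,-10,0,0,0,0.05]]'; python3 - <<'E'
from h import *
import cv2
for n in ("wrist","side","scene"):
    c=read_camera(n); cv2.imwrite(f"pics/{n}2.png",c["frame"][:,:,::-1])
a=cv2.imread("pics/wrist2.png");b=cv2.imread("pics/side2.png")
f=lambda im,x,y:cv2.resize(im[y:y+150,x:x+100],(400,600))
cv2.imwrite("pics/z2.png",np.hstack([cv2.resize(a[200:400,250:383],(400,600)),f(b,300,80)]))
s=robot.observe();print(s["tool_pos"],s["opening"],s["contact_force"])
E
```

```text
time: 3.9
tool_pos: [0.4693, -0.2354, 0.1661]
tool_rot: [3.139, 0.002, 1.728]
contact_force: [-0.3, -0.5, -1.1]
opening: 0.013
[ 0.46852178 -0.23485979  0.16396344] 0.013123068771253039 [-0.67515039  0.78797538 -1.54008791]
```

View pics/z2.png

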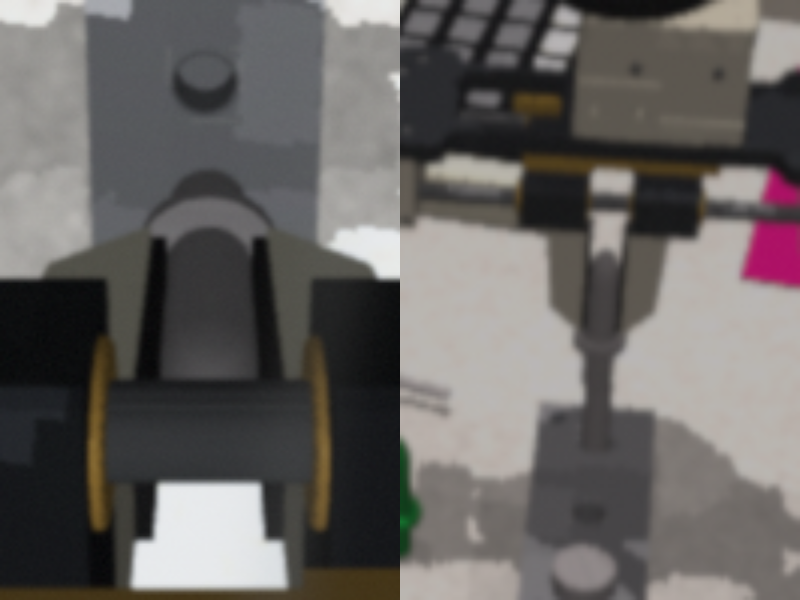

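```bash
python3 -m crank '[[2,1,-2.5,0,0,0,0.05],[7,4,-2.5,0,0,0,0.05],[12,7,-2.5,0,0,0,0.05],[17,10,-2.5,0,0,0,0.05],[22,13,-2.5,0,0,0,0.05]]'; python3 -m crank '[[2.5,1.5,0,0,0,0,0.05],[4,2.4,0,0,0,0,0.05],[4,2.4,0,0,0,0,0.05],[4,2.4,0,0,0,0,0.05]]'; python3 - <<'E'
from h import *
import cv2
c=read_camera("wrist");s=robot.observe();print(s["tool_pos"],np.degrees(s["tool_rot"]))
cv2.imwrite("pics/w3.png",c["frame"][:,:,::-1]); np.savez("w3",**{k:c[k] for k in("R","t","intrinsics")})
E
```

```text
time: 4.68
tool_pos: [0.5626, 0.0044, 0.1876]
tool_rot: [-3.139, -0.001, 1.727]
contact_force: [0.7, -0.8, -0.7]
opening: 0.0131
time: 5.18
tool_pos: [0.5798, 0.0446, 0.1889]
tool_rot: [-3.14, 0.0, 1.727]
contact_force: [-0.4, 0.5, -1.2]
opening: 0.0132
[0.57988868 0.0445095  0.18908744] [-1.79959595e+02  1.58306694e-02  9.88984087e+01]
```

View pics/w3.png

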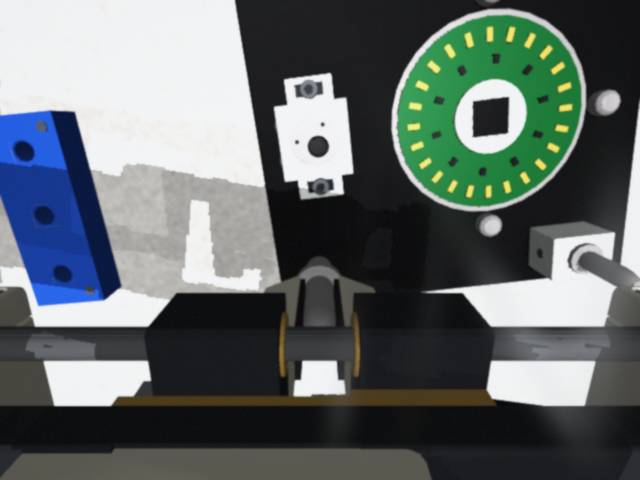

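The wrist view shows the empty block at about (313,140), with the bore dark at about (318,146). Next I'll fit its outline.

```bash
python3 - <<'E'
from h import *
import cv2
im=cv2.imread("pics/w3.png",0);c=dict(np.load("w3.npz"))
x0,y0=300,130
m=(cv2.resize(im[y0:y0+32,x0:x0+36],None,fx=8,fy=8,interpolation=cv2.INTER_CUBIC)<130).astype(np.uint8)
cs,_=cv2.findContours(m,0,1)
k=max(cs,key=cv2.contourArea);e=cv2.fitEllipse(k);u,v=e[0][0]/8+x0-.44,e[0][1]/8+y0-.44
p=ray(c,u,v,.066);print(u,v,np.array(e[1])/8,p)
# expected bore px diameter
print(np.linalg.norm(proj(c,p+[.0075,0,0])-proj(c,p-[.0075,0,0])))
# block corners
for a in [(275,107),(346,98),(353,174),(284,182)]: print(ray(c,*a,.066))
s=robot.observe();y=s["tool_rot"][2];d=p-s["tool_pos"];print(s["tool_pos"],d@[np.cos(y),np.sin(y),0],d@[np.sin(y),-np.cos(y),0])
z=cv2.resize(cv2.imread("pics/w3.png")[90:190,260:370],(770,700)[:2],interpolation=cv2.INTER_CUBIC)[:600]
cv2.imwrite("pics/z3.png",z)
E
```

```text
317.79956871032715 146.06818061828614 [20.6102066  21.16685486] [0.56862156 0.1063021  0.066     ]
21.95550251393846
[0.53662096 0.1268555  0.066     ]
[0.58222396 0.13972816 0.066     ]
[0.59584048 0.09135857 0.066     ]
[0.54896172 0.07829741 0.066     ]
[0.57988868 0.0445095  0.18908744] 0.06279170808358356 -0.0015732407193210737
```

View pics/z3.png

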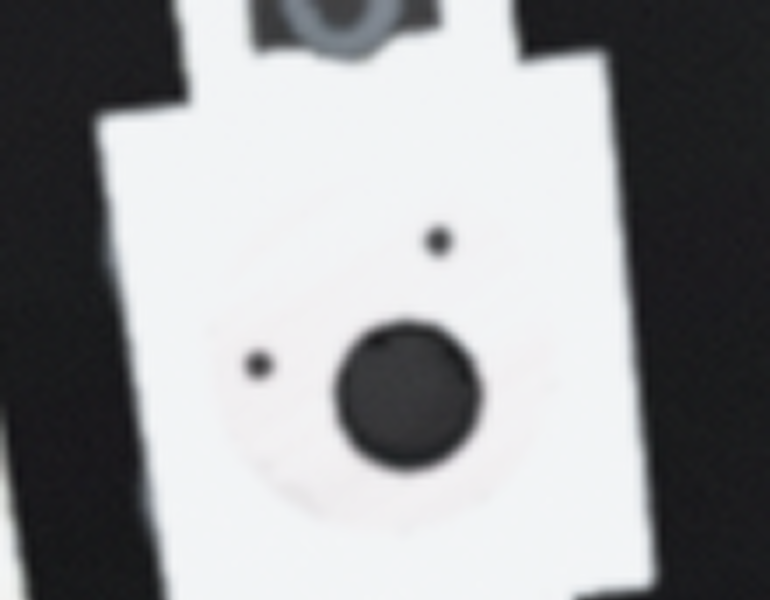

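```bash
python3 -m crank '[[3,-0.05,0,0,0,0,0.05],[6.2,-0.1,1,0,0,0,0.05],[6.2,-0.1,3,0,0,0,0.05],[6.2,-0.1,4.5,0,0,0,0.05],[6.2,-0.1,4.5,0,0,0,0.05]]';  python3 - <<'E'
from h import *
import cv2
P=[]
for n in ("scene","side"):
    c=read_camera(n); cv2.imwrite(f"pics/{n}4.png",c["frame"][:,:,::-1]); s=robot.observe();P.append(s["tool_pos"])
for i in range(1): read_camera("wrist");P.append(robot.observe()["tool_pos"])
print(np.array(P),np.degrees(s["tool_rot"]))
a=cv2.imread("pics/scene4.png");b=cv2.imread("pics/side4.png")
f=lambda im,x,y:cv2.resize(im[y:y+150,x:x+100],(400,600),interpolation=cv2.INTER_CUBIC)
cv2.imwrite("pics/z4.png",np.hstack([f(a,365,160),f(b,185,240)]))
E
```

```text
time: 5.85
tool_pos: [0.5689, 0.1059, 0.1432]
tool_rot: [-3.139, -0.0, 1.726]
contact_force: [-0.1, 0.5, -0.3]
opening: 0.013
[[0.56954877 0.10598131 0.1440989 ]
 [0.56995619 0.10612574 0.14469259]
 [0.5701195  0.10631503 0.14500146]] [1.79970676e+02 1.14981028e-02 9.89154191e+01]
```

View pics/z4.png

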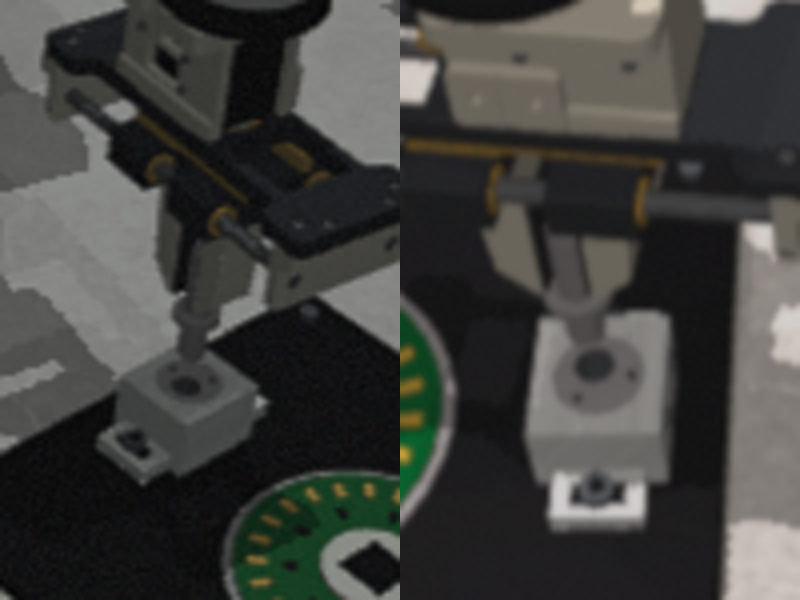

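```bash
python3 -m crank '[[-0.05,-0.08,0.7,0,0,0,0.05],[-0.05,-0.08,1.4,0,0,0,0.05],[-0.05,-0.08,1.8,0,0,0,0.05],[-0.05,-0.08,1.8,0,0,0,0.05],[-0.05,-0.08,1.8,0,0,0,0.05]]'; python3 -m crank '[[0,0,0.1,0,0,0,0.05],[0,0,0.2,0,0,0,0.05],[0,0,0.2,0,0,0,0.05]]'
```

```text
time: 6.62
tool_pos: [0.569, 0.1063, 0.1264]
tool_rot: [3.141, 0.0, 1.728]
contact_force: [-0.2, 0.1, -1.4]
opening: 0.013
time: 7.0
tool_pos: [0.5688, 0.1063, 0.1242]
tool_rot: [-3.142, 0.0, 1.728]
contact_force: [-0.2, 0.5, -1.5]
opening: 0.0128
```

```bash
python3 -m crank '[[-0.04,0.03,0.1,0,0,0,0.05],[-0.04,0.03,0.2,0,0,0,0.05],[-0.04,0.03,0.2,0,0,0,0.05]]'; python3 -m crank '[[0,0,0.1,0,0,0,0.05],[0,0,0.15,0,0,0,0.05],[0,0,0.15,0,0,0,0.05]]'
```

```text
time: 7.38
tool_pos: [0.5691, 0.1059, 0.1222]
tool_rot: [-3.141, 0.0, 1.728]
contact_force: [-0.3, 0.7, -0.8]
opening: 0.0128
time: 7.75
tool_pos: [0.5692, 0.1059, 0.1208]
tool_rot: [-3.142, 0.0, 1.728]
contact_force: [-0.2, -0.4, -0.8]
opening: 0.0132
```

```bash
python3 -m crank '[[0,0,0.1,0,0,0,0.05],[0,0,0.15,0,0,0,0.05],[0,0,0.15,0,0,0,0.05]]'; python3 -m crank '[[0,0,0.1,0,0,0,0.05],[0,0,0.15,0,0,0,0.05],[0,0,0.15,0,0,0,0.05]]'
```

```text
time: 8.12
tool_pos: [0.5692, 0.1059, 0.1192]
tool_rot: [-3.141, 0.0, 1.728]
contact_force: [0.2, 0.2, -0.1]
opening: 0.0131
time: 8.5
tool_pos: [0.5692, 0.1059, 0.1177]
tool_rot: [-3.141, 0.0, 1.728]
contact_force: [-0.6, -0.4, -1.0]
opening: 0.0131
```

```bash
python3 -m crank '[[0,0,0.15,0,0,0,0.05],[0,0,0.3,0,0,0,0.05],[0,0,0.3,0,0,0,0.05]]'; python3 -m crank '[[0,0,0.1,0,0,0,0.05],[0,0,0.2,0,0,0,0.05],[0,0,0.2,0,0,0,0.05]]'; python3 - <<'E'
from h import *
import cv2
for n in ("scene","side"):
    c=read_camera(n); cv2.imwrite(f"pics/{n}5.png",c["frame"][:,:,::-1])
a=cv2.imread("pics/scene5.png");b=cv2.imread("pics/side5.png")
f=lambda im,x,y:cv2.resize(im[y:y+100,x:x+67],(400,600),interpolation=cv2.INTER_CUBIC)
cv2.imwrite("pics/z5.png",np.hstack([f(a,380,200),f(b,200,270)]))
E
```

```text
time: 8.88
tool_pos: [0.5691, 0.1059, 0.1146]
tool_rot: [-3.141, 0.0, 1.728]
contact_force: [0.4, -0.3, -1.0]
opening: 0.013
time: 9.25
tool_pos: [0.5695, 0.1059, 0.1135]
tool_rot: [3.141, 0.0, 1.728]
contact_force: [-1.4, 0.5, 4.7]
opening: 0.0131
```

View pics/z5.png

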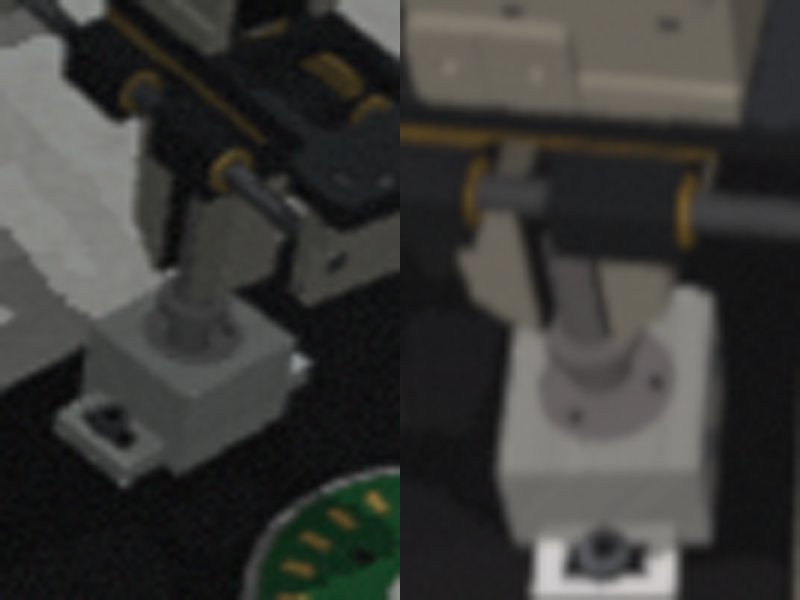

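```bash
python3 -m crank '[[0,0,0.1,0,0,0,0.05],[0,0,0.2,0,0,0,0.05],[0,0,0.3,0,0,0,0.05],[0,0,0.3,0,0,0,0.05]]' 50; python3 -m crank '[[0,0,0.1,0,0,0,0.05],[0,0,0.2,0,0,0,0.05],[0,0,0.3,0,0,0,0.05],[0,0,0.4,0,0,0,0.05],[0,0,0.4,0,0,0,0.05]]'
```

```text
time: 9.85
tool_pos: [0.5695, 0.1059, 0.1105]
tool_rot: [3.141, 0.0, 1.728]
contact_force: [-1.7, -0.7, 4.8]
opening: 0.0128
time: 10.48
tool_pos: [0.5695, 0.1059, 0.1065]
tool_rot: [3.141, 0.0, 1.728]
contact_force: [-1.2, 0.8, 5.8]
opening: 0.0129
```

```bash
python3 -m crank '[[0,0,0.1,0,0,0,0.05],[0,0,0.2,0,0,0,0.05],[0,0,0.3,0,0,0,0.05],[0,0,0.4,0,0,0,0.05],[0,0,0.4,0,0,0,0.05]]'
```

```text
time: 11.1
tool_pos: [0.5694, 0.1059, 0.1025]
tool_rot: [3.141, 0.0, 1.728]
contact_force: [-1.8, -0.6, 6.0]
opening: 0.0127
```

```bash
python3 -m crank '[[0,0,0.1,0,0,0,0.05],[0,0,0.2,0,0,0,0.05],[0,0,0.25,0,0,0,0.05],[0,0,0.25,0,0,0,0.05]]'; python3 -m crank '[[0,0,0.05,0,0,0,0.05],[0,0,0.1,0,0,0,0.05],[0,0,0.1,0,0,0,0.05]]'
```

```text
time: 11.6
tool_pos: [0.5695, 0.106, 0.1]
tool_rot: [3.141, 0.0, 1.728]
contact_force: [-1.7, -0.5, 5.8]
opening: 0.0129
time: 11.98
tool_pos: [0.5695, 0.106, 0.0991]
tool_rot: [3.141, 0.0, 1.728]
contact_force: [-1.8, -0.2, 5.7]
opening: 0.0124
```

```bash
python3 -m crank '[[0,0,0.05,0,0,0,0.05],[0,0,0.05,0,0,0,0.05]]'; python3 -m crank '[[0,0,0.05,0,0,0,0.05],[0,0,0.05,0,0,0,0.05]]'
```

```text
time: 12.22
tool_pos: [0.5695, 0.1059, 0.0987]
tool_rot: [3.141, 0.0, 1.728]
contact_force: [-1.7, -1.0, 6.6]
opening: 0.0128
time: 12.48
tool_pos: [0.5695, 0.106, 0.0987]
tool_rot: [3.14, 0.0, 1.728]
contact_force: [-3.7, 0.1, 10.4]
opening: 0.0125
```

Landing is starting: the height has stopped falling and the force is rising. A little more will confirm it.

```bash
python3 -m crank '[[0,0,0.05,0,0,0,0.05],[0,0,0.05,0,0,0,0.05]]'; python3 -m crank '[[0,0,0.05,0,0,0,0.05],[0,0,0.05,0,0,0,0.05]]'
```

```text
time: 12.72
tool_pos: [0.5695, 0.1059, 0.0986]
tool_rot: [3.14, 0.0, 1.728]
contact_force: [-4.3, -0.9, 14.5]
opening: 0.0127
time: 12.98
tool_pos: [0.5695, 0.1059, 0.0986]
tool_rot: [3.14, 0.0, 1.728]
contact_force: [-5.9, -0.4, 16.7]
opening: 0.0125
```

```bash
python3 -m crank '[[0,0,0.05,0,0,0,0.05],[0,0,0.05,0,0,0,0.05]]'; python3 - <<'E'
from h import *
import cv2
for n in ("scene","side","wrist"):
    c=read_camera(n); cv2.imwrite(f"pics/{n}6.png",c["frame"][:,:,::-1])
a=cv2.imread("pics/scene6.png");b=cv2.imread("pics/side6.png")
f=lambda im,x,y:cv2.resize(im[y:y+100,x:x+67],(400,600),interpolation=cv2.INTER_CUBIC)
cv2.imwrite("pics/z6.png",np.hstack([f(a,380,200),f(b,200,270)]))
s=robot.observe();print(s["tool_pos"],s["contact_force"],s["torque"])
E
```

```text
time: 13.22
tool_pos: [0.5695, 0.106, 0.0985]
tool_rot: [3.139, 0.0, 1.728]
contact_force: [-6.3, -0.1, 19.8]
opening: 0.0129
[0.5695292  0.10594264 0.09853028] [-7.07801224 -0.62532318 19.73341967] [-0.20637688  1.19399909  0.03811455]
```

View pics/z6.png

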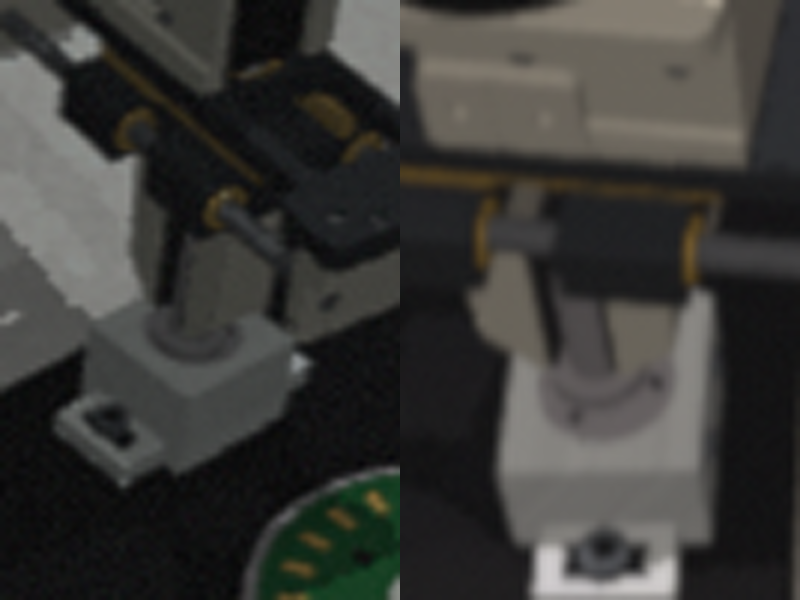

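```bash
python3 -m crank '[[0,0,-0.15,0,0,0,0.05],[0,0,-0.15,0,0,0,0.05],[0,0,-0.15,0,0,0,0.45],[0,0,-0.15,0,0,0,0.45],[0,0,-0.15,0,0,0,0.45]]'; python3 -m crank '[[0,0,0,0,0,0,0.45],[0,0,-1,0,0,0,0.45],[0,0,-3,0,0,0,0.45],[0,0,-7,0,0,0,0.45],[0,0,-10,0,0,0,0.45]]'
```

```text
time: 14.0
tool_pos: [0.5691, 0.1059, 0.0969]
tool_rot: [-3.141, 0.0, 1.728]
contact_force: [0.1, -0.2, -0.1]
opening: 0.0378
time: 14.62
tool_pos: [0.5696, 0.106, 0.1997]
tool_rot: [3.14, 0.0, 1.728]
contact_force: [-0.1, 0.3, -0.5]
opening: 0.0416
```

```bash
python3 -m crank '[[-3,0,-1,0,0,0,0.45],[-6,0,-1,0,0,0,0.45],[-6,0,-1,0,0,0,0.45],[-6,0,-1,0,0,0,0.45]]'; python3 - <<'E'
from h import *
import cv2
for n in ("scene","side","wrist"):
    c=read_camera(n); cv2.imwrite(f"pics/{n}7.png",c["frame"][:,:,::-1])
    g={"scene":(.0,),}
    B=np.array([.569,.1062,0])
    print(n,"tip/flange-top/block-top",[np.round(proj(c,B+[0,0,z]),1).tolist() for z in(.116,.071,.066)])
a=cv2.imread("pics/scene7.png");b=cv2.imread("pics/side7.png");w=cv2.imread("pics/wrist7.png")
f=lambda im,x,y:cv2.resize(im[y:y+90,x:x+60],(267,400),interpolation=cv2.INTER_CUBIC)
cv2.imwrite("pics/z7.png",np.hstack([f(a,380,200),f(b,200,270),cv2.resize(w[90:210,270:350],(267,400),interpolation=cv2.INTER_CUBIC)]))
s=robot.observe();print(s["tool_pos"],s["contact_force"])
E
```

```text
time: 15.12
tool_pos: [0.5785, 0.0471, 0.2076]
tool_rot: [3.141, -0.0, 1.727]
contact_force: [0.0, 0.4, -0.4]
opening: 0.0409
scene tip/flange-top/block-top [[413.9, 236.2], [411.3, 253.7], [411.0, 255.5]]
side tip/flange-top/block-top [[228.9, 311.3], [232.6, 329.0], [233.0, 330.8]]
wrist tip/flange-top/block-top [[319.7, 154.7], [319.7, 149.7], [319.7, 149.2]]
[0.5784212  0.04753786 0.20731321] [ 0.37055059  0.33395806 -0.3559298 ]
```

View pics/z7.png

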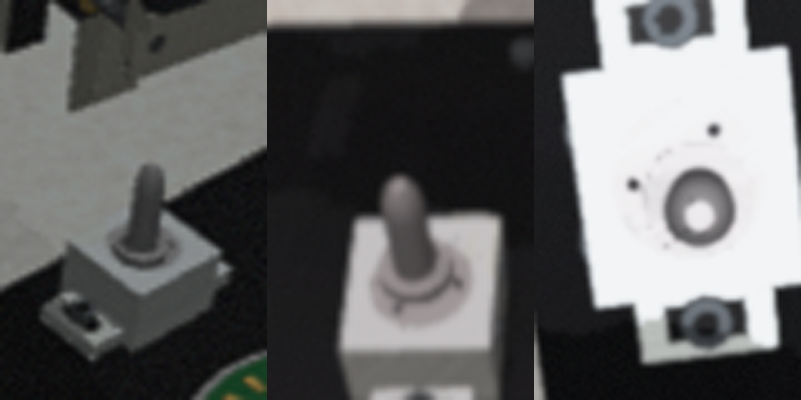

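View pics/scene7.png

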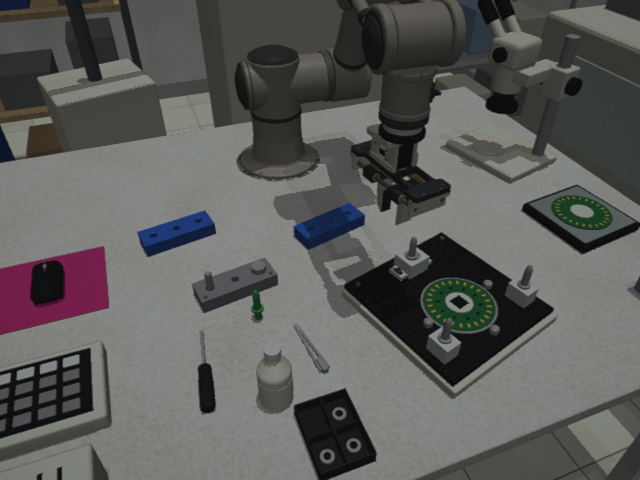

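```bash
python3 -c "
from cell import robot
print(robot.hand_in())"
```

```text
the job is handed in; nothing more can be done
None
```

The guide pin is fitted in the empty block and released. I handed the job in at about 15 s of the 61 s allowed.

- **Picking and locating:** I took the pin from the rack's middle hole by its nose. I found the bore with the wrist camera, lined the pin up over it, and lowered it in 1–3 mm steps. It entered at the first try, so I never had to search for the bore by touch.
- **Insertion:** The pin went in freely for about 9 mm, then met a steady push of about 6–7 N for about 15 mm. After that it stopped dead at tool height 98.6 mm while the force rose to about 20 N. That matches 24 mm of depth with the flange on the block. I eased off the push before opening the jaws.
- **Last checks:**
  - **Pin:** The pictures after backing away show it upright with the flange on the block. In the scene camera its tip is within about 1 pixel (roughly 2 mm) of where a fully home pin should be.
  - **Surroundings:** The dowel, plug, green look-alike, screwdriver, tweezers and bottle appear where they were.
  - **Arm:** It is clear, with wrist force near zero.
- **Discrepancies:**
  - **Side load:** It reached about 7 N during the final press and was gone on release.
  - **Ring force:** It read slightly below the stated 8 N, partly because the pin's own weight (about 1 N) offsets the reading.
  - **Camera agreement:** The scene camera disagreed with the others by 3–9 mm, so I went by the wrist camera.

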